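Clamp a plate in the bench fixture with the strap and the two-armed screw nut

TASK

Clamp the thick aluminium plate in the bench fixture, ready for deburring: push it home on the base, flush against both the rear fence and the side stop, and swing the clamp strap in over it, square across the fence. Then screw the two-armed nut down the stud, clockwise seen from above, by pushing its arms round for the two turns or so that it takes until the resistance rises and the strap grips the plate, without forcing it any further. Leave the file, the tape roll and the steel bar beside the fixture where they are.

Things in the scene. Friction and masses are not known exactly. Their poses are not given: they have to be found in the camera images.
- fixture: Dark steel base plate of the clamping fixture, fixed to the bench, 16 mm thick; place and yaw vary. Origin on the bench, x away from the robot, y to the left. In its frame (mm): base x -110..120, y -130..110, top at z 16; a stud of 20 mm diameter stands up at x 80, y 0, its top at z 118
- fence (a point): Middle of the front face of the rear fence, at the base's top (fixture frame x 30, y 0, z 16 mm), axes as the fixture's. The fence is a steel bar 20 mm (x) x 110 mm (y), 24 mm tall
- side_stop (a point): Middle of the stop face of the side stop, at the base's top (fixture frame x -25, y 65, z 16 mm), axes as the fixture's. A steel block 40 mm (x) x 20 mm (y), 20 mm tall; its stop face looks to -y
- plate_home (a point): Point on the base's top (fixture frame x -10, y 0, z 16 mm) where the plate's origin lies when the plate is flush against fence and side stop; axes as the fixture's
- plate: The work: loose aluminium plate, 80 (x) x 130 (y) x 32 (z) mm, 0.8 kg, with two 23 mm bores (look only, nothing goes in). Starts on the base, 1 to 4 cm before the fence, 2 to 5 cm to the right of the side stop, up to 0.2 rad askew. Origin at the centre of its underside
- strap (a joint): Swing of the clamp strap about the stud, rad. 0: it points to the fixture's -x, over the plate, square across the fence; positive: swung towards the fixture's +y, where it starts at 0.7 to 1.1. Range -0.5 to 1.3; stiff (about 0.7 N at the toe), stays where it is left
- strap_toe (a point): Top face of the strap near its toe, on its middle line, 90 mm from the stud's axis. The strap is a steel bar 30 mm wide, 14 mm thick, ending 105 mm from that axis in a round toe. It hangs on the nut and falls with it, 6 mm a turn; its top is 61 mm above the bench when the nut is home, so it clears the plate (top at 48 mm) until the last part of the last turn
- clamp_nut (a joint): Angle of the two-armed nut on the stud, rad. 0: home, down on the stud's shoulder, strap sprung 1 mm onto the plate; positive: unscrewed, counter-clockwise from above. Starts at 9 to 14 (1.4 to 2.2 turns up); 6 mm a turn. Turning takes 0.07 N m (1.5 N at 45 mm) until home, where resistance rises steeply; stays where it is left
- nut_arm (a point): Centre of the ball on one arm of the nut, 58 mm from the stud's axis, 89 mm above the bench when home; at joint 0 it lies to the fixture's +x of the stud. Hub 41 mm diameter, from 24 mm below to 10 mm above this height; two level arms in one line, 12 mm round, with 20 mm balls. A closed gripper pointing down can push an arm round at about 44 mm radius
- file: Bystander: flat file with a wooden handle, 327 mm long, lying to the right of the fixture. Origin under its centre, length along its y
- tape: Bystander: roll of grey tape lying flat, 107 mm diameter, 48 mm tall, behind and to the right of the fixture. Origin under its centre
- bar: Bystander: round steel offcut, 25 mm diameter, 90 mm long, lying before and to the right of the fixture. Origin under its centre, length along its y
Not all that is in view belongs to the job. Of the things shaped like the plate, the aluminium one is meant.

How it is judged:
At the end, for the whole second after the job is handed in: The plate lies flat on the base with its origin no more than 3 mm short of plate_home in x and in y and within 0.035 rad of square; the strap is within 0.2 rad of straight; the nut is within 0.3 rad of home and the strap presses on the plate with more than 3 N (x of plate in the frame of plate_home above -0.003 m and y of plate in the frame of plate_home above -0.003 m and angle between the x axis of plate and the x axis of fixture, either way round below 0.035 rad and angle between plate's own z axis and vertical below 0.04 rad and z of plate in the frame of plate_home below 0.003 m and value of joint strap between -0.2 and 0.2 rad and value of joint clamp_nut below 0.3 rad and contact force between strap and plate above 3 N); the robot touches nothing.
It fails at once if the nut is forced (the robot pushes on it with more than 45 N) (contact force between any of the fingers, the arm and clamp_nut above 45 N).
It fails at once if the file is moved by more than 20 mm (distance of file from where it was at the start of the episode above 0.02 m).
It fails at once if the tape roll is moved by more than 20 mm (distance of tape from where it was at the start of the episode above 0.02 m).
It fails at once if the steel bar is moved by more than 20 mm (distance of bar from where it was at the start of the episode above 0.02 m).
It also fails if it takes over 72 s, if anything falls off the work surface, if the arm or the gripper's body presses on something with over 40 N, if the wrist force passes 120 N, or if a joint passes its speed limit or range.

ROBOT

A 7-joint arm with a two-finger parallel gripper is mounted at the origin on a cart in front of the work surface, level with it; the furniture and walls round the work are solid. World frame = base frame: x ahead of the robot, y to its left, z up, the work surface at z = 0. Lengths are in m, angles in rad, forces in N, time in s.
With the tool pointing down it reaches from about 0.425 to 0.925 m from the base axis. Payload 6.8 kg.
Tool frame: the origin (TCP) lies at the very end of the fingers, on their centre line; the grasp point (between the pads) lies 19 mm behind it; z points along the fingers, y is the line along which they close (so a half turn about z gives the same grasp; the last joint's range is limited). The gripper opens to 85 mm and grips with 20 to 120 N. Pads are 22 mm wide; open, the fingers measure 114 mm over their backs; the gripper's body (76 mm by 85 mm) begins 54 mm behind the grasp point. The pads swing forward as they close: fully open they stand 13 mm farther back than shut.
Start: joints at [-1.225, 0.477, 0.022, 1.555, -0.011, 1.109, -0.083], TCP at [0.296, 0.607, 0.196] pointing down, gripper open.
Joint ranges: [-2.96, 2.96], [-0.34, 2.1], [-1.41, 1.46], [0.24, 2.44], [-1.37, 4.51], [0.17, 1.92], [-2.96, 2.96]. Speed limits (rad/s): [2.39, 2.39, 3.14, 3.14, 3.14, 3.14, 3.14].

INTERFACE

Orientations are given as a unit quaternion [w, x, y, z].
In Python, from station import * gives the robot as it stands.
- The arm moves only by the tool jog_arm, never from a script. Its argument "moves" is one flat list of numbers, 7 for each row, row after row: the shift along the tool's x, y, z normalised to -1 to 1, where 1 is 20 mm, then the turn, a rotation vector about the tool's x, y, z normalised to -1 to 1, where 1 is 4 degrees, then the opening, from 0 (shut) to 1 (fully open). In form: [x, y, z, rx, ry, rz, claw, x, y, z, rx, ry, rz, claw, ...]. A call has exactly 8 rows; each row shifts and turns the commanded pose from where the row before left it, along the tool's axes as they then stand; what a row does not reach is not made up. A row lasts 1/12 s, in which the tool goes at most 41.7 mm and 7.16 degrees, less where a joint would pass 70% of its speed; a pose out of reach is approached as far as the arm can. A call with a number of a shift or a turn outside -1 to 1 is refused whole. A call with a gripper value outside its range is refused whole. The fingers move at their own pace and stop on an object; "grip_force" is the grip in N (left out, the last holds). Time passes only in rows, so rows that do not move let the fingers close, or fill a call up. It gives the time, the measured TCP pose, the force, the opening and the grip force at its end, in the units of the state.
- get_obs(): the state, without advancing time (a new reading comes with each control period).
- read_camera(name): name is "side" or "top"; returns a dict with "color" (480x640x3 uint8, blue, green, red), "fx", "fy", "cx", "cy" (pixels), "k1" (the pictures are not rectified: a ray, as slopes to the right and down, at radius r is drawn at 1 + k1 r^2 times it, then the intrinsics apply), "rvec" (rotation vector, rad) and "tvec" (3), from world to camera coordinates, as OpenCV has them. Camera axes: x right, y down, z forward; pixel columns grow to the right and rows downward; lengths in m; the calibration is good to about 2 mm. A picture is of the moment at which its call begins. There is no depth.
- hand_in(): hands the job in; it is judged then, once.
The state is a dict: "t": time; "q": joint angles; "joint_vel": joint speeds; "joint_torque": joint torques, N m; "eef_pos": TCP position; "tool_rot": TCP orientation; "contact_force": force on the tool from outside, world axes, zero at the start; "torque": the same for the moment, N m; "gripper_width": opening from 0.0 (shut) to 1.0 (fully open); "grasp_force": force on a finger pad.
Only numpy, scipy, OpenCV 4.12 (cv2) and the standard library are available. Lean on these libraries where they do the work, as an engineer would, in place of code of your own. Each camera call takes 0.05 s, during which the arm holds its last target. There are 200 camera calls.

## Working session

There is one attempt and no reset: what is moved stays moved. The work goes in short steps, Python scripts to look and compute and a tool call to move; the robot and the scene stay as the last step left them, time stands still between calls to the robot, and variables do not carry over. Pictures are saved under pics/ and viewed, at most 10 in all, crops included, and the job is handed in when it is done.

Besides the shell and the picture viewer there is one more tool, called after "Emit:" as a command line: name --argument value ..., lists and objects as JSON in quotes. jog_arm: Moves the arm, as the interface text tells. Scaled input: -1 to 1 covers 20 mm each way for a shift and 4 degrees each way for a turn. Its arguments: {"type":"object","properties":{"moves":{"type":"array"},"grip_force":{"type":"number"}},"required":["moves"]}

```bash
ls; mkdir -p pics; python3 - <<'E'
from station import *
import cv2
o=get_obs();print(o)
for n in("top","side"):
    c=read_camera(n);cv2.imwrite(f"pics/{n}0.png",c["color"]);print({k:v for k,v in c.items() if k!="color"})
E
```

```text
pics
{'t': 0.0, 'q': array([-1.22510339,  0.47778911,  0.02237271,  1.55646626, -0.01152955,
        1.10932057, -0.0830795 ]), 'joint_vel': array([-6.00565085e-04,  7.69498310e-05,  9.40587505e-04,  2.47651828e-03,
        5.61183133e-04, -3.53424482e-05,  3.25443965e-04]), 'joint_torque': array([ 1.56475317e-04, -5.96471000e+01,  1.60806734e+00, -2.81188631e+01,
        1.25275698e-02,  9.50299582e-03,  2.82631220e-06]), 'eef_pos': array([0.29563963, 0.60606532, 0.19492754]), 'tool_rot': array([-1.46395253e-04,  2.24954790e-01,  9.74368761e-01, -9.15801125e-04]), 'contact_force': array([0.30636196, 0.29617611, 0.43808923]), 'torque': array([-0.01755522,  0.0321596 ,  0.00581502]), 'grasp_force': 0.0, 'gripper_width': 0.9976700874494866}
{'fx': 544.985209489331, 'fy': 544.985209489331, 'cx': 322.5097877579497, 'cy': 235.67491182476954, 'k1': -0.11022031822415523, 'rvec': array([ 2.11345803, -2.17065198,  0.15272304]), 'tvec': array([-0.12181397,  0.53973307,  1.34515582])}
{'fx': 534.2847471996955, 'fy': 534.2847471996955, 'cx': 322.4048988603671, 'cy': 235.6059199037117, 'k1': -0.04929509160109213, 'rvec': array([ 2.01172675, -0.56624182,  0.36647697]), 'tvec': array([-0.50937515,  0.1395748 ,  1.09352949])}
```

View pics/top0.png

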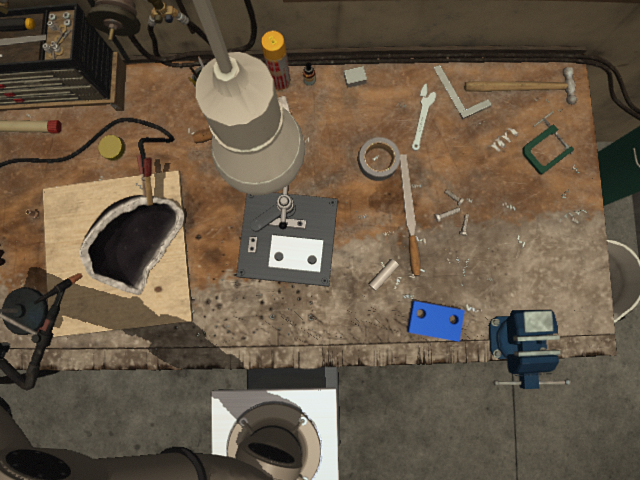

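View pics/side0.png

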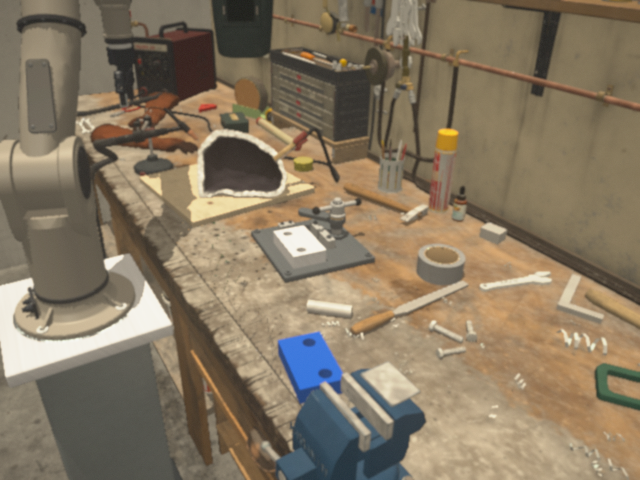

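```bash
cat > h.py <<'E'
from station import *
import cv2, numpy as np
from scipy.spatial.transform import Rotation as R
def cam(n):
    c=read_camera(n); c["K"]=np.array([[c["fx"],0,c["cx"]],[0,c["fy"],c["cy"]],[0,0,1]]); c["D"]=np.array([c["k1"],0,0,0,0.]); c["R"]=cv2.Rodrigues(c["rvec"])[0]; c["C"]=-c["R"].T@c["tvec"]; return c
def ray(c,uv,z):
    p=cv2.undistortPoints(np.array(uv,float).reshape(-1,1,2),c["K"],c["D"]).reshape(-1,2)
    d=np.c_[p,np.ones(len(p))]@c["R"]
    return c["C"]+d*((z-c["C"][2])/d[:,2])[:,None]
def proj(c,P): return cv2.projectPoints(np.array(P,float).reshape(-1,1,3),c["rvec"],c["tvec"],c["K"],c["D"])[0].reshape(-1,2)
def crop(c,x,y,w,h,s,fn): cv2.imwrite(fn,cv2.resize(c["color"][y:y+h,x:x+w],None,fx=s,fy=s,interpolation=cv2.INTER_CUBIC))
E
python3 - <<'E'
from h import *
t=cam("top");s=cam("side");print(t["C"],s["C"])
crop(t,230,180,115,110,5,"pics/t1.png");crop(s,245,185,140,100,5,"pics/s1.png")
E
```

```text
[ 0.33248775 -0.14083471  1.40897555] [-0.05725335 -1.01996553  0.65661503]
```

View pics/t1.png

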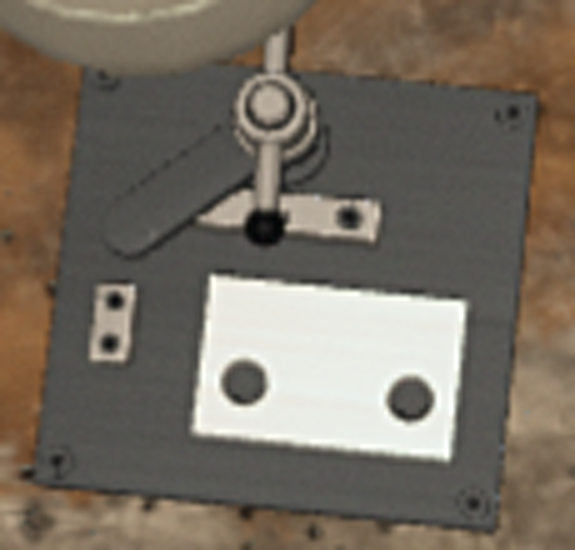

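View pics/s1.png

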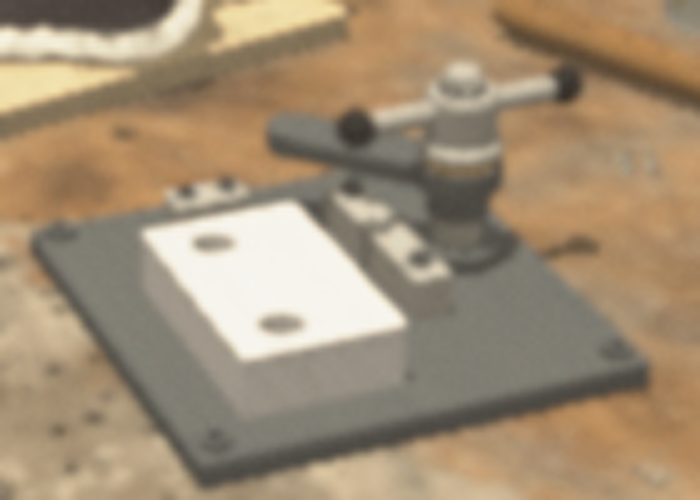

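```bash
python3 - <<'E'
from h import *
t=cam("top");s=cam("side")
P=lambda L,z:ray(t,(np.array(L)+.5)/5-.5+[230,180],z)
S=lambda L,z:ray(s,(np.array(L)+.5)/5-.5+[245,185],z)
b=P([[538,93],[495,528],[38,485]],.016);print("base",b)
v=b[0]-b[1];w=b[2]-b[1]
print(np.linalg.norm(v),np.linalg.norm(w),np.arctan2(v[1],v[0]),np.arctan2(-w[0],w[1]))
yaw=np.mean([np.arctan2(v[1],v[0]),np.arctan2(-w[0],w[1])]);Rz=R.from_euler('z',yaw).as_matrix()
ctr=(b[0]+b[2])/2; f1=ctr-Rz@[5,-10,16e0] if 0 else ctr-Rz@[.005,-.01,.016]
st=P([[270,104]],.118)[0]; f2=st-Rz@[.08,0,.118]
print("fix",f1,f2,yaw)
# side base corners
sb=S([[38,238],[203,475],[648,365]],.016);print("side base",sb-f1@np.eye(3), (sb-f1)@Rz)
p=P([[210,274],[468,301],[449,461],[192,433]],.048);pf=(p-f1)@Rz;print("plate fix",pf,pf.mean(0))
ps=(S([[297,203],[408,323],[240,360],[142,231]],.048)-f1)@Rz;print("plate side",ps)
d=pf[0]-pf[1]+pf[3]-pf[2];print("plate yaw",np.arctan2(-d[0],d[1]))
for z in(.09,.1,.11):print("ball",z,(P([[265,228]],z)-f1)@Rz,(S([[357,128],[567,83]],z)-f1)@Rz)
print("fence",(P([[380,202],[375,243]],.04)-f1)@Rz,"stop",(P([[136,284],[129,361]],.036)-f1)@Rz)
print("toe end",(P([[130,235]],.072)-f1)@Rz)
E
```

```text
base [[ 0.6376566  -0.17704402  0.016     ]
 [ 0.41163106 -0.14829319  0.016     ]
 [ 0.43957016  0.08559687  0.016     ]]
0.22784678277565915 0.2355528656120013 -0.12652225607290082 -0.11889063906082975
fix [ 5.34874962e-01 -3.51867725e-02  1.73472348e-17] [ 5.34113904e-01 -3.47068161e-02  1.24900090e-16] -0.12270644756686529
side base [[-0.09740192  0.10713029  0.016     ]
 [-0.12987165 -0.12533962  0.016     ]
 [ 0.09479434 -0.14810529  0.016     ]] [[-0.10978217  0.09440291  0.016     ]
 [-0.11355374 -0.14029332  0.016     ]
 [ 0.11220948 -0.13538898  0.016     ]]
plate fix [[ 0.00347487  0.02828087  0.048     ]
 [ 0.00220329 -0.10299109  0.048     ]
 [-0.07916874 -0.1013073   0.048     ]
 [-0.07761294  0.0284574   0.048     ]] [-0.03777588 -0.03689003  0.048     ]
plate side [[ 0.00137494  0.02260549  0.048     ]
 [ 0.00088938 -0.10557757  0.048     ]
 [-0.08192864 -0.10606529  0.048     ]
 [-0.07924561  0.02464431  0.048     ]]
plate yaw -0.010830943477087736
ball 0.09 [[ 0.02287037 -0.00103779  0.09      ]] [[0.02731765 0.00979721 0.09      ]
 [0.14701525 0.01648708 0.09      ]]
ball 0.1 [[ 0.02127212 -0.0020127   0.1       ]] [[ 0.01859112 -0.00890415  0.1       ]
 [ 0.13617623 -0.00233235  0.1       ]]
ball 0.11 [[ 0.01967388 -0.00298761  0.11      ]] [[ 0.00986459 -0.02760551  0.11      ]
 [ 0.1253372  -0.02115178  0.11      ]]
fence [[ 0.04981909 -0.05322171  0.04      ]
 [ 0.02848718 -0.05282901  0.04      ]] stop [[-0.00357956  0.06682642  0.036     ]
 [-0.04325059  0.06588523  0.036     ]]
toe end [[0.01583697 0.06748806 0.072     ]]
```

Emit:
jog_arm --moves '[0,0,-0.8,0,0,-0.948,1,0,0,-0.8,0,0,-0.948,1,0,0,-0.8,0,0,-0.948,1,0,0,-0.8,0,0,-0.948,1,0,0,-0.8,0,0,-0.948,1,-0.337,-1,0,0,0,0,1,-0.337,-1,0,0,0,0,1,-0.337,-1,0,0,0,0,1]' --grip_force 40

```text
t: 0.97
eef_pos: [0.3086, 0.5441, 0.276]
tool_rot: [0.0, 0.061, 0.998, 0.0]
contact_force: [0.3, -0.5, 0.1]
gripper_width: 1.0
grasp_force: 0.0
```

Emit:
jog_arm --moves '[-0.337,-1,0,0,0,0,1,-0.337,-1,0,0,0,0,1,-0.337,-1,0,0,0,0,1,-0.337,-1,0,0,0,0,1,-0.337,-1,0,0,0,0,1,-0.337,-1,0,0,0,0,1,-0.337,-1,0,0,0,0,1,-0.337,-1,0,0,0,0,1]'

```text
t: 1.63
eef_pos: [0.3426, 0.3781, 0.2759]
tool_rot: [0.0, 0.061, 0.998, 0.0]
contact_force: [-0.6, -1.3, 0.2]
gripper_width: 0.998
grasp_force: 0.0
```

Emit:
jog_arm --moves '[-0.337,-1,0,0,0,0,1,-0.337,-1,0,0,0,0,1,-0.337,-1,0,0,0,0,1,-0.337,-1,0,0,0,0,1,-0.337,-1,0,0,0,0,1,-0.337,-1,0,0,0,0,1,-0.337,-1,0,0,0,0,1,-0.337,-1,0,0,0,0,1]'

```text
t: 2.3
eef_pos: [0.3765, 0.2128, 0.276]
tool_rot: [0.0, 0.061, 0.998, 0.0]
contact_force: [0.4, -0.8, 0.6]
gripper_width: 1.001
grasp_force: 0.0
```

```bash
cat >> h.py <<'E'
yaw=-.1227; F=np.array([.5345,-.035,0]); RF=R.from_euler('z',yaw).as_matrix()
def st():
    o=get_obs(); q=o["tool_rot"]; T=R.from_quat([q[1],q[2],q[3],q[0]]).as_matrix()
    print("t %.2f"%o["t"],"fix mm",np.round((o["eef_pos"]-F)@RF*1e3,1),"tool axes in fix",np.round(RF.T@T,3).tolist(),"F fix",np.round(o["contact_force"]@RF,1),"w %.2f"%o["gripper_width"],"q",np.round(o["q"],2))
E
python3 -c "from h import *;st()"
```

```text
t 2.30 fix mm [-187.2  226.6  276. ] tool axes in fix [[-1.0, 0.0, 0.0], [0.0, 1.0, 0.0], [-0.0, 0.0, -1.0]] F fix [ 0.5 -0.7  0.6] w 1.00 q [-0.8  -0.02  0.14  2.    0.    1.16  0.79]
```

Emit:
jog_arm --moves '[-0.318,-0.946,0.5,0,0,0,1,-0.318,-0.946,0.5,0,0,0,1,-0.318,-0.946,0.5,0,0,0,1,-0.318,-0.946,0.5,0,0,0,1,-0.318,-0.946,0.5,0,0,0,1,-0.318,-0.946,0.5,0,0,0,1,-0.318,-0.946,0.5,0,0,0,1,-0.318,-0.946,0.5,0,0,0,1]'

```text
t: 2.97
eef_pos: [0.4085, 0.0564, 0.1957]
tool_rot: [0.0, 0.061, 0.998, 0.0]
contact_force: [0.7, 0.3, 0.6]
gripper_width: 0.994
grasp_force: 0.0
```

Emit:
jog_arm --moves '[-0.318,-0.946,0.8,0,0,0,1,-0.318,-0.946,0.8,0,0,0,1,-0.318,-0.946,0.8,0,0,0,1,-0.318,-0.946,0.8,0,0,0,1,-0.318,-0.946,0.8,0,0,0,1,-0.318,-0.946,0.8,0,0,0,1,0,0,0.8,0,0,0,1,0,0,0.8,0,0,0,1]'

```text
t: 3.63
eef_pos: [0.4327, -0.0613, 0.0673]
tool_rot: [0.0, 0.063, 0.998, -0.0]
contact_force: [-0.1, 0.7, 0.2]
gripper_width: 0.999
grasp_force: 0.0
```

```bash
python3 - <<'E'
from h import *
st();crop(cam("side"),215,135,180,150,4,"pics/s2.png")
E
```

```text
t 3.63 fix mm [-97.8 -38.6  67.3] tool axes in fix [[-1.0, 0.003, 0.001], [0.003, 1.0, -0.0], [-0.001, -0.0, -1.0]] F fix [-0.2  0.6  0.2] w 1.00 q [-0.36  0.29  0.42  2.24 -0.2   0.64  1.65]
```

View pics/s2.png

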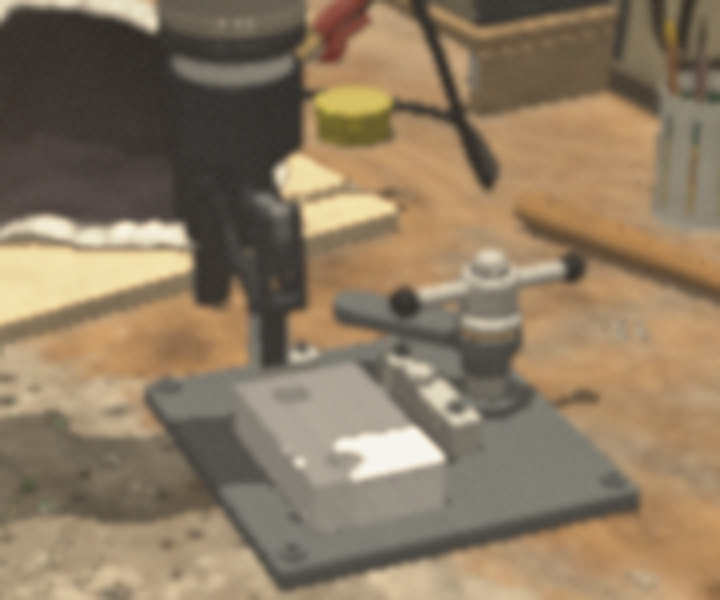

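```bash
python3 - <<'E'
from h import *
s=cam("side")
for y in(-.0386-.05,-.0386+.05):
  for z in(.0673,.0803):print(y,z,(proj(s,F+RF@np.array([-.0978,y,z]))-[215,135])*4)
E
```

```text
-0.08860000000000001 0.0673 [[270.92416875 447.33037497]]
-0.08860000000000001 0.0803 [[270.60585338 426.8432577 ]]
0.0114 0.0673 [[208.94858934 369.85218433]]
0.0114 0.0803 [[208.35018871 350.27661142]]
```

```bash
python3 - <<'E'
from h import *
st();s=cam("side");crop(s,215,135,180,150,4,"pics/s3.png")
E
```

```text
t 3.73 fix mm [-100.1  -37.8   66.2] tool axes in fix [[-1.0, 0.001, -0.004], [0.001, 1.0, -0.001], [0.004, -0.001, -1.0]] F fix [ 0.3  1.1 -0.6] w 1.00 q [-0.36  0.3   0.42  2.24 -0.2   0.64  1.65]
```

View pics/s3.png

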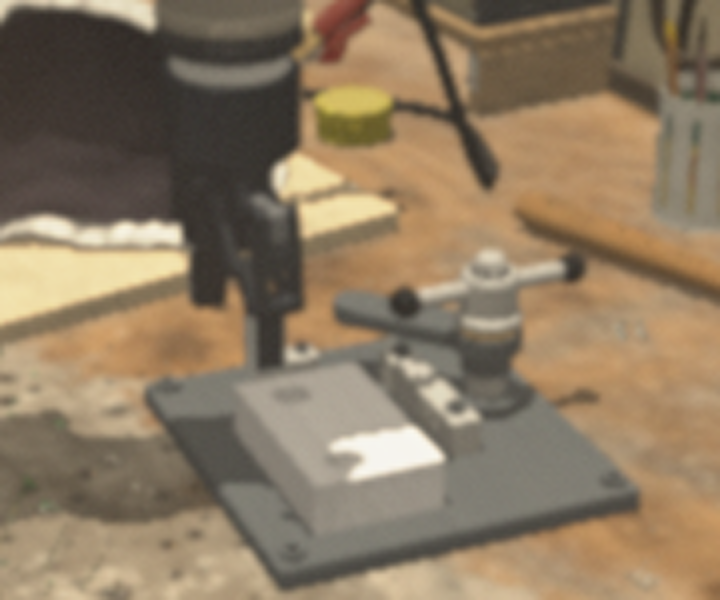

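```bash
python3 - <<'E'
from h import *
s=cam("side");t=cam("top")
for p in([-110,-130,16],[80,0,118],[-78,28,48],[-78,-102,48],[120,-130,16]):print(p,(proj(s,F+RF@(np.array(p)/1e3))-[215,135])*4)
o=get_obs()
for z in (0,.1,.2):
  for y in(-.055,.055):print(z,y,proj(t,o["eef_pos"]+RF@np.array([0,y,z])))
crop(t,220,170,140,120,5,"pics/t2.png")
E
```

```text
[-110, -130, 16] [[279.12124872 567.51270109]]
[80, 0, 118] [[489.71789938 251.25222084]]
[-78, 28, 48] [[231.28921419 380.43605071]]
[-78, -102, 48] [[313.40206112 481.55952817]]
[120, -130, 16] [[642.98254966 483.42236366]]
0 -0.055 [[314.75165405 278.46660541]]
0 0.055 [[270.3792528  274.15013926]]
0.1 -0.055 [[313.81240902 275.42693762]]
0.1 0.055 [[265.91716711 270.77171771]]
0.2 -0.055 [[312.71032392 271.85961824]]
0.2 0.055 [[260.68646003 266.80901871]]
```

View pics/t2.png

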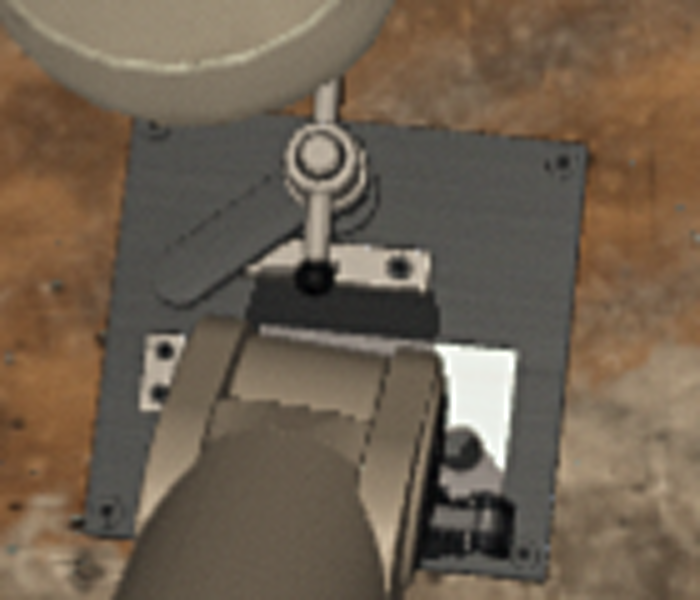

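Emit:
jog_arm --moves '[0,0,0.5,0,0,0,1,0,0,0.5,0,0,0,1,0,0,0.5,0,0,0,1,0,0,0.5,0,0,0,1,0,0,0,0,0,0,1,0,0,0,0,0,0,1,0,0,0,0,0,0,1,0,0,0,0,0,0,1]'

```text
t: 4.55
eef_pos: [0.4326, -0.06, 0.0281]
tool_rot: [0.0, 0.062, 0.998, 0.0]
contact_force: [-0.4, -0.0, -0.2]
gripper_width: 0.995
grasp_force: 0.0
```

```bash
python3 - <<'E'
from h import *
st();s=cam("side");a=s["color"];b=cv2.imread("pics/s3.png");b=cv2.resize(b,(180,150),interpolation=cv2.INTER_AREA)
c=a[135:285,215:395]
d=(np.abs(c.astype(int)-b).sum(2)>60).astype(np.uint8)*255
cv2.imwrite("pics/s4.png",np.hstack([cv2.resize(c,None,fx=4,fy=4,interpolation=cv2.INTER_CUBIC)[150:,:400],cv2.cvtColor(cv2.resize(d,None,fx=4,fy=4),cv2.COLOR_GRAY2BGR)[150:,:400]]))
E
```

```text
t 4.55 fix mm [-98.1 -37.3  28.1] tool axes in fix [[-1.0, 0.0, 0.0], [0.0, 1.0, 0.0], [-0.0, 0.0, -1.0]] F fix [-0.4 -0.1 -0.2] w 0.99 q [-0.32  0.37  0.37  2.26 -0.26  0.54  1.7 ]
```

View pics/s4.png

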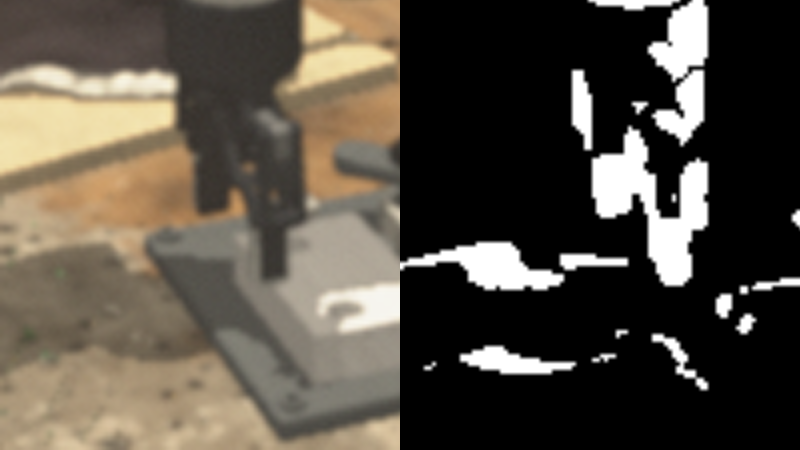

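Emit:
jog_arm --moves '[-0.25,0,0,0,0,0,1,-0.25,0,0,0,0,0,1,-0.25,0,0,0,0,0,1,-0.25,0,0,0,0,0,1,0,0,0,0,0,0,1,0,0,0,0,0,0,1,0,0,0,0,0,0,1,0,0,0,0,0,0,1]'

```text
t: 5.27
eef_pos: [0.4518, -0.0624, 0.0278]
tool_rot: [-0.0, 0.061, 0.998, -0.0]
contact_force: [-0.7, -0.7, -0.0]
gripper_width: 1.001
grasp_force: 0.0
```

```bash
cat >> h.py <<'E'
def plate(c,z=.048):
    # bounding edges of bright/grey low-saturation plate seen from the side cam: print corner candidates
    h=cv2.cvtColor(c["color"],cv2.COLOR_BGR2HSV); return h
E
python3 - <<'E'
from h import *
st();t=cam("top");g=t["color"].astype(int)
# right edge/front-right corner region: bright low-sat pixels
m=((g.min(2)>150)&(g.max(2)-g.min(2)<30)).astype(np.uint8); m[:, :300]=0; m[:230]=0;m[300:]=0;m[:,345:]=0
ys,xs=np.nonzero(m);print(len(xs))
for y in range(232,276,3):
    x=xs[ys==y]; print(y,x.min() if len(x) else None,x.max() if len(x) else None)
E
```

```text
t 5.27 fix mm [-78.7 -37.3  27.8] tool axes in fix [[-1.0, 0.0, -0.001], [0.0, 1.0, -0.0], [0.001, -0.0, -1.0]] F fix [-0.6 -0.8 -0. ] w 1.00 q [-0.31  0.4   0.37  2.22 -0.27  0.56  1.71]
183
232 None None
235 None None
238 None None
241 312 322
244 312 322
247 312 322
250 311 321
253 311 321
256 318 321
259 None None
262 None None
265 None None
268 None None
271 None None
274 None None
```

Emit:
jog_arm --moves '[0.27,0,0,0,0,0,0,0.27,0,0,0,0,0,0,0.27,0,0,0,0,0,0,0.27,0,0,0,0,0,0,0,0,0,0,0,0,0,0,0,0,0,0,0,0,0,0,0,0,0,0,0,0,0,0,0,0,0,0]'

```text
t: 5.98
eef_pos: [0.4312, -0.0597, 0.028]
tool_rot: [0.0, 0.061, 0.998, 0.0]
contact_force: [0.4, -0.6, -0.5]
gripper_width: 0.001
grasp_force: 0.0
```

```bash
python3 - <<'E'
from h import *
st();s=cam("side");o=get_obs()
for z in(0,.02,.05,.08):print(z,proj(s,o["eef_pos"]+[0,0,z]))
c=s["color"];u=proj(s,o["eef_pos"]+[0,0,.05])[0]
for r in range(195,262,3):print(r,c[r,int(u[0])-10:int(u[0])+12:2].max(1).tolist())
crop(s,215,135,180,150,4,"pics/s5.png")
E
```

```text
t 5.98 fix mm [-99.5 -37.2  28. ] tool axes in fix [[-1.0, 0.0, 0.001], [0.0, 1.0, 0.0], [-0.001, 0.0, -1.0]] F fix [ 0.5 -0.5 -0.5] w 0.00 q [-0.32  0.37  0.37  2.27 -0.26  0.54  1.7 ]
0 [[274.1570115 251.5539584]]
0.02 [[273.97296841 244.06638691]]
0.05 [[273.69329264 232.61384912]]
0.08 [[273.40925071 220.8888736 ]]
195 [64, 62, 57, 57, 57, 59, 57, 56, 59, 61, 116]
198 [61, 59, 59, 58, 58, 59, 65, 60, 59, 60, 80]
201 [58, 59, 60, 65, 60, 58, 68, 78, 98, 88, 65]
204 [60, 59, 60, 57, 61, 56, 61, 71, 132, 134, 77]
207 [71, 58, 58, 59, 57, 58, 55, 72, 137, 151, 140]
210 [111, 58, 58, 58, 58, 57, 58, 63, 109, 148, 159]
213 [146, 60, 59, 61, 59, 60, 66, 72, 84, 125, 143]
216 [159, 87, 59, 57, 60, 61, 62, 62, 65, 73, 81]
219 [152, 155, 98, 59, 59, 62, 61, 58, 59, 71, 66]
222 [149, 149, 109, 60, 58, 58, 60, 59, 56, 55, 63]
225 [162, 161, 170, 112, 64, 63, 60, 55, 67, 74, 109]
228 [152, 154, 141, 107, 110, 68, 58, 61, 99, 125, 128]
231 [127, 125, 125, 107, 111, 67, 59, 62, 120, 171, 168]
234 [128, 128, 126, 109, 107, 69, 61, 60, 119, 172, 157]
237 [91, 103, 115, 116, 117, 76, 59, 64, 121, 173, 173]
240 [85, 84, 85, 88, 108, 115, 118, 128, 137, 165, 175]
243 [86, 86, 83, 85, 83, 97, 128, 133, 134, 137, 158]
246 [82, 86, 84, 84, 85, 85, 97, 127, 134, 134, 135]
249 [74, 83, 85, 85, 85, 86, 85, 91, 123, 135, 135]
252 [89, 74, 83, 85, 85, 83, 85, 84, 89, 115, 132]
255 [98, 83, 76, 105, 117, 110, 87, 87, 86, 88, 113]
258 [99, 96, 86, 89, 117, 128, 121, 119, 106, 89, 86]
261 [127, 145, 146, 122, 90, 112, 127, 128, 127, 114, 96]
```

Emit:
jog_arm --moves '[0,0,0.1,0,0,0,0,0,0,0.1,0,0,0,0,0,0,0.1,0,0,0,0,0,0,0.1,0,0,0,0,0,0,0.1,0,0,0,0,0,0,0,0,0,0,0,0,0,0,0,0,0,0,0,0,0,0,0,0,0]'

```text
t: 6.7
eef_pos: [0.4307, -0.0598, 0.0179]
tool_rot: [-0.0, 0.061, 0.998, -0.0]
contact_force: [0.5, 0.2, -0.9]
gripper_width: -0.002
grasp_force: 0.0
```

Emit:
jog_arm --moves '[0,0,0.05,0,0,0,0,0,0,0.05,0,0,0,0,0,0,0.05,0,0,0,0,0,0,0.05,0,0,0,0,0,0,0,0,0,0,0,0,0,0,0,0,0,0,0,0,0,0,0,0,0,0,0,0,0,0,0,0]'

```text
t: 7.37
eef_pos: [0.4308, -0.0598, 0.0139]
tool_rot: [0.0, 0.061, 0.998, 0.0]
contact_force: [-1.0, -0.0, 0.6]
gripper_width: -0.0
grasp_force: 0.0
```

View pics/s5.png

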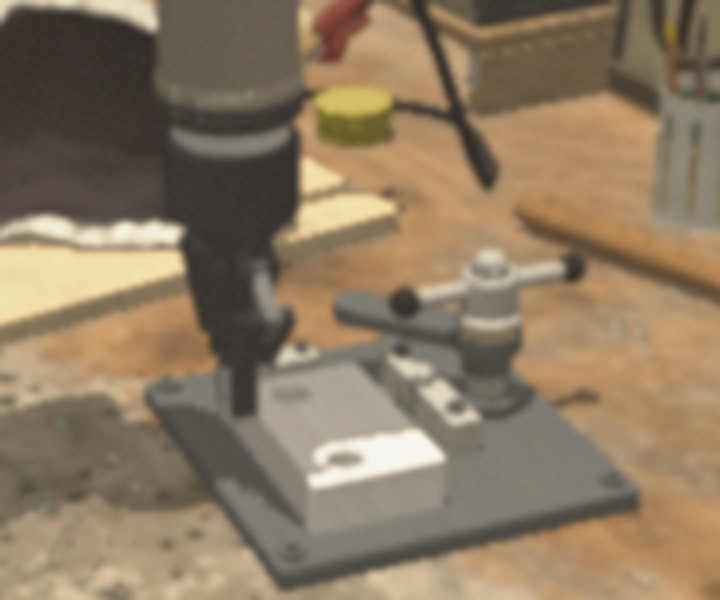

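```bash
python3 - <<'E'
from h import *
t=cam("top");s=cam("side")
T=lambda L:(np.array(L,float)+.5)/5-.5+[230,180]
S=lambda L:(np.array(L,float)+.5)/5-.5+[245,185]
A=T([[538,93],[495,528],[38,485],[270,104],[265,228],[468,301],[449,461],[192,433],[210,274]])
B=S([[648,358],[203,470],[38,238],[462,72],[357,128],[408,323],[240,360],[142,231],[297,203]])
und=lambda c,u:cv2.undistortPoints(u.reshape(-1,1,2),c["K"],c["D"]).reshape(-1,2).T
P=[np.c_[c["R"],c["tvec"]] for c in(t,s)]
X=cv2.triangulatePoints(P[0],P[1],und(t,A),und(s,B));X=(X[:3]/X[3]).T
print(np.round(X*1e3,1));print(np.round((X-F)@RF*1e3,1))
E
```

```text
[[ 636.8 -176.3   14.3]
 [ 411.8 -148.2    9.4]
 [ 441.9   86.1    8.1]
 [ 613.8  -44.   114.6]
 [ 556.4  -39.5   96.1]
 [ 524.6 -137.6   46.3]
 [ 443.7 -125.8   44.7]
 [ 461.4    2.9   45.6]
 [ 542.3   -7.2   44.6]]
[[ 118.8 -127.8   14.3]
 [-107.9 -127.4    9.4]
 [-106.8  108.9    8.1]
 [  79.9    0.8  114.6]
 [  22.3   -1.8   96.1]
 [   2.7 -103.1   46.3]
 [ -79.  -101.2   44.7]
 [ -77.2   28.6   45.6]
 [   4.4   28.5   44.6]]
```

Emit:
jog_arm --moves '[0,0,0.1,0,0,0,0,0,0,0.1,0,0,0,0,0,0,0.1,0,0,0,0,0,0,0.1,0,0,0,0,0,0,0,0,0,0,0,0,0,0,0,0,0,0,0,0,0,0,0,0,0,0,0,0,0,0,0,0]'

```text
t: 8.13
eef_pos: [0.4308, -0.0598, 0.0059]
tool_rot: [0.0, 0.061, 0.998, 0.0]
contact_force: [0.2, -0.1, 0.0]
gripper_width: -0.003
grasp_force: 0.0
```

```bash
python3 - <<'E'
from h import *
st();s=cam("side");c=s["color"]
for r in range(234,264,2):print(r,c[r,266:290:2].max(1).tolist())
E
```

```text
t 8.13 fix mm [-99.9 -37.3   5.9] tool axes in fix [[-1.0, 0.0, 0.0], [0.0, 1.0, 0.0], [-0.0, 0.0, -1.0]] F fix [ 0.2 -0.1  0. ] w -0.00 q [-0.29  0.42  0.34  2.28 -0.29  0.49  1.73]
234 [118, 109, 71, 66, 60, 58, 61, 79, 90, 124, 143, 144]
236 [86, 88, 102, 85, 58, 56, 74, 146, 163, 168, 166, 166]
238 [83, 89, 104, 91, 57, 59, 80, 157, 175, 174, 173, 173]
240 [87, 87, 104, 93, 59, 59, 75, 145, 172, 174, 174, 173]
242 [86, 90, 106, 99, 59, 57, 72, 128, 158, 173, 174, 174]
244 [85, 93, 114, 102, 62, 57, 70, 124, 137, 162, 173, 175]
246 [85, 91, 110, 105, 63, 65, 86, 127, 133, 145, 169, 176]
248 [85, 84, 101, 117, 100, 101, 112, 132, 133, 135, 145, 169]
250 [84, 86, 86, 94, 91, 87, 96, 127, 135, 135, 136, 152]
252 [78, 85, 85, 84, 84, 83, 85, 100, 129, 132, 134, 137]
254 [74, 90, 102, 88, 86, 84, 85, 86, 110, 131, 134, 134]
256 [78, 93, 118, 104, 86, 83, 85, 84, 88, 115, 132, 133]
258 [93, 83, 103, 122, 118, 102, 94, 83, 84, 92, 124, 133]
260 [121, 117, 88, 109, 127, 129, 117, 85, 83, 85, 102, 127]
262 [159, 157, 122, 89, 116, 128, 126, 111, 88, 83, 85, 106]
```

Emit:
jog_arm --moves '[0,0,0,0,0,0,1,0,0,0,0,0,0,1,0,0,0,0,0,0,1,0,0,0.3,0,0,0,1,0,0,0.3,0,0,0,1,0,0,0.3,0,0,0,1,0,0,0.25,0,0,0,1,0,0,0,0,0,0,1]'

```text
t: 8.85
eef_pos: [0.4298, -0.0597, -0.0183]
tool_rot: [-0.001, 0.061, 0.998, -0.0]
contact_force: [0.4, 0.4, -0.6]
gripper_width: 0.998
grasp_force: 0.0
```

Emit:
jog_arm --moves '[-0.2,0,0,0,0,0,1,-0.2,0,0,0,0,0,1,-0.2,0,0,0,0,0,1,-0.2,0,0,0,0,0,1,-0.2,0,0,0,0,0,1,0,0,0,0,0,0,1,0,0,0,0,0,0,1,0,0,0,0,0,0,1]'

```text
t: 9.52
eef_pos: [0.4493, -0.0621, -0.0175]
tool_rot: [-0.001, 0.061, 0.998, 0.0]
contact_force: [-3.3, -0.3, -2.5]
gripper_width: 1.0
grasp_force: 2.0
```

```bash
cat >> h.py <<'E'
def tp():
    # plate's right edge and corners in the top view
    t=cam("top");g=t["color"].astype(int)
    m=((g.min(2)>120)&(g.max(2)-g.min(2)<35)).astype(np.uint8); m[:,:270]=0; m[:228]=0;m[282:]=0;m[:,335:]=0
    n,l,sx,ce=cv2.connectedComponentsWithStats(m)
    for i in range(1,n):
        if sx[i,4]<40: continue
        p=np.argwhere(l==i)[:,::-1].astype(float); f=(ray(t,p,.048)-F)@RF*1e3
        print("blob",sx[i],"fix x %.0f..%.0f y %.0f..%.0f"%(f[:,0].min(),f[:,0].max(),f[:,1].min(),f[:,1].max()))
E
python3 -c "
from h import *
st();tp()"
```

```text
t 9.52 fix mm [-81.2 -37.3 -17.5] tool axes in fix [[-1.0, 0.0, -0.002], [0.0, 1.0, -0.0], [0.002, -0.0, -1.0]] F fix [-3.3 -0.8 -2.5] w 1.00 q [-0.25  0.49  0.3   2.24 -0.33  0.46  1.76]
blob [286 234  38  31 324] fix x -61..11 y -103..-8
```

Emit:
jog_arm --moves '[-0.2,0,0,0,0,0,1,-0.2,0,0,0,0,0,1,-0.2,0,0,0,0,0,1,-0.2,0,0,0,0,0,1,-0.15,0,0,0,0,0,1,0,0,0,0,0,0,1,0,0,0,0,0,0,1,0,0,0,0,0,0,1]'

```text
t: 10.23
eef_pos: [0.4687, -0.0643, -0.0173]
tool_rot: [-0.001, 0.061, 0.998, 0.0]
contact_force: [-5.2, 1.6, -0.4]
gripper_width: 0.999
grasp_force: 2.8
```

```bash
python3 -c "
from h import *
st();tp()"
```

```text
t 10.23 fix mm [-61.7 -37.2 -17.3] tool axes in fix [[-1.0, 0.0, -0.002], [0.0, 1.0, 0.0], [0.002, 0.0, -1.0]] F fix [-5.4  1.  -0.4] w 1.00 q [-0.25  0.51  0.31  2.2  -0.33  0.48  1.76]
blob [300 228  24  29 259] fix x -41..31 y -102..-42
```

Emit:
jog_arm --moves '[-0.05,0,0,0,0,0,1,-0.05,0,0,0,0,0,1,-0.05,0,0,0,0,0,1,0,0,0,0,0,0,1,0,0,0,0,0,0,1,0,0,0,0,0,0,1,0,0,0,0,0,0,1,0,0,0,0,0,0,1]'

```text
t: 10.95
eef_pos: [0.4684, -0.0643, -0.0175]
tool_rot: [-0.004, 0.061, 0.998, 0.001]
contact_force: [-13.8, 3.0, 9.5]
gripper_width: 1.002
grasp_force: 6.8
```

Emit:
jog_arm --moves '[0.9,0,0,0,0,0,1,0,0,-1,0,0,0,1,0,0,-1,0,0,0,0,0,0,-1,0,0,0,0,-0.6,-1,0,0,0,0,0,-0.6,-1,0,0,0,0,0,-0.6,-1,0,0,0,0,0,-0.6,-1,0,0,0,0,0]'

```text
t: 11.62
eef_pos: [0.4957, -0.1494, 0.0442]
tool_rot: [0.003, 0.061, 0.998, -0.0]
contact_force: [0.3, 0.0, -0.2]
gripper_width: 0.143
grasp_force: 0.0
```

Emit:
jog_arm --moves '[-0.6,-1,0,0,0,0,0,0,-0.15,0,0,0,0,0,0,0,0.8,0,0,0,0,0,0,0.8,0,0,0,0,0,0,0.8,0,0,0,0,0,0,0.05,0,0,0,0,0,0,0,0,0,0,0,0,0,0,0,0,0,0]'

```text
t: 12.28
eef_pos: [0.5026, -0.1725, -0.0053]
tool_rot: [0.001, 0.061, 0.998, -0.0]
contact_force: [0.6, 0.2, 0.4]
gripper_width: -0.001
grasp_force: 0.0
```

```bash
python3 -c "
from h import *
st();tp()"
```

```text
t 12.28 fix mm [ -14.8 -140.3   -5.3] tool axes in fix [[-1.0, 0.0, 0.002], [0.0, 1.0, -0.0], [-0.002, -0.0, -1.0]] F fix [0.6 0.3 0.4] w -0.00 q [-0.05  0.55  0.34  2.06 -0.33  0.57  1.96]
blob [270 228  40  29 737] fix x -48..29 y -65..29
```

Emit:
jog_arm --moves '[0,0.35,0,0,0,0,0,0,0.35,0,0,0,0,0,0,0.35,0,0,0,0,0,0,0.35,0,0,0,0,0,0,0.35,0,0,0,0,0,0,0.35,0,0,0,0,0,0,0.25,0,0,0,0,0,0,0,0,0,0,0]'

```text
validation failed for argument at $.mo...
```

```bash
python3 -c "
from h import *
st();tp()
t=cam('top')
g=t['color'].astype(int)
m=((g.min(2)>170)&(g.max(2)-g.min(2)<35)).astype(np.uint8);m[:225]=0;m[285:]=0;m[:,:255]=0;m[:,335:]=0
n,l,sx,ce=cv2.connectedComponentsWithStats(m)
print(sx[1:])
"
```

```text
t 12.33 fix mm [ -14.7 -140.3   -5.1] tool axes in fix [[-1.0, 0.0, 0.002], [0.0, 1.0, -0.0], [-0.002, -0.0, -1.0]] F fix [-0.9  0.7  0.7] w -0.00 q [-0.05  0.55  0.34  2.06 -0.33  0.57  1.96]
blob [270 228  40  29 736] fix x -48..29 y -65..29
[[270 225  31  25 363]
 [256 237   1   1   1]]
```

Emit:
jog_arm --moves '[0,0.35,0,0,0,0,0,0,0.35,0,0,0,0,0,0,0.35,0,0,0,0,0,0,0.35,0,0,0,0,0,0,0.35,0,0,0,0,0,0,0.35,0,0,0,0,0,0,0.2,0,0,0,0,0,0,0,0,0,0,0,0]'

```text
t: 13.1
eef_pos: [0.5071, -0.1267, -0.0059]
tool_rot: [0.0, 0.061, 0.998, -0.001]
contact_force: [-0.7, -1.8, 1.4]
gripper_width: 0.0
grasp_force: 1.1
```

```bash
python3 -c "
from h import *
st()"
```

```text
t 13.10 fix mm [-15.9 -94.3  -5.9] tool axes in fix [[-1.0, -0.0, 0.0], [-0.0, 1.0, -0.001], [-0.0, -0.001, -1.0]] F fix [-0.5 -1.9  1.4] w 0.00 q [-0.15  0.55  0.34  2.08 -0.33  0.56  1.88]
```

Continue 14 mm more in steps, watching force.

Emit:
jog_arm --moves '[0,0.2,0,0,0,0,0,0,0.2,0,0,0,0,0,0,0.1,0,0,0,0,0,0,0.1,0,0,0,0,0,0,0.05,0,0,0,0,0,0,0,0,0,0,0,0,0,0,0,0,0,0,0,0,0,0,0,0,0,0]'

```text
t: 13.77
eef_pos: [0.5086, -0.1149, -0.0059]
tool_rot: [0.0, 0.062, 0.998, -0.001]
contact_force: [-1.1, -6.1, 1.3]
gripper_width: 0.002
grasp_force: 2.8
```

Emit:
jog_arm --moves '[0,0.05,0,0,0,0,0,0,0.05,0,0,0,0,0,0,0.03,0,0,0,0,0,0,0,0,0,0,0,0,0,0,0,0,0,0,0,0,0,0,0,0,0,0,0,0,0,0,0,0,0,0,0,0,0,0,0,0]'

```text
t: 14.43
eef_pos: [0.5089, -0.1126, -0.0059]
tool_rot: [0.0, 0.062, 0.998, -0.001]
contact_force: [-0.9, -5.7, 2.2]
gripper_width: -0.001
grasp_force: 3.1
```

```bash
python3 -c "
from h import *
st();tp()"
```

```text
t 14.43 fix mm [-15.9 -80.1  -5.9] tool axes in fix [[-1.0, 0.002, 0.001], [0.002, 1.0, -0.002], [-0.001, -0.002, -1.0]] F fix [-0.2 -5.8  2.2] w -0.00 q [-0.18  0.54  0.34  2.09 -0.33  0.56  1.85]
blob [270 228   9  12  66] fix x -8..22 y 13..34
```

Still sliding; keep on in small steps.

Emit:
jog_arm --moves '[0,0.05,0,0,0,0,0,0,0.05,0,0,0,0,0,0,0.05,0,0,0,0,0,0,0,0,0,0,0,0,0,0,0,0,0,0,0,0,0,0,0,0,0,0,0,0,0,0,0,0,0,0,0,0,0,0,0,0]'

```text
t: 15.15
eef_pos: [0.5092, -0.1097, -0.0059]
tool_rot: [0.0, 0.062, 0.998, -0.001]
contact_force: [-0.5, -6.2, 1.3]
gripper_width: 0.002
grasp_force: 3.2
```

Emit:
jog_arm --moves '[0,0.05,0,0,0,0,0,0,0.05,0,0,0,0,0,0,0,0,0,0,0,0,0,0,0,0,0,0,0,0,0,0,0,0,0,0,0,0,0,0,0,0,0,0,0,0,0,0,0,0,0,0,0,0,0,0,0]'

```text
t: 15.82
eef_pos: [0.5093, -0.1096, -0.0059]
tool_rot: [0.0, 0.063, 0.998, -0.002]
contact_force: [-1.9, -10.3, 1.2]
gripper_width: -0.004
grasp_force: 5.6
```

```bash
python3 -c "
from h import *
st()"
```

```text
t 15.82 fix mm [-15.9 -77.1  -5.9] tool axes in fix [[-1.0, 0.003, 0.001], [0.003, 1.0, -0.004], [-0.001, -0.004, -1.0]] F fix [ -0.6 -10.5   1.2] w -0.00 q [-0.18  0.54  0.35  2.09 -0.33  0.56  1.84]
```

Emit:
jog_arm --moves '[0,-0.5,0,0,0,0,0,0,0,-1,0,0,0,0,0,0,-1,0,0,0,0,0,0,-1,0,0,0,0,0.86,1,0,0,0,0,1,0.86,1,0,0,0,0,1,0.86,1,0,0,0,0,1,0.86,1,0,0,0,0,1]'

```text
t: 16.48
eef_pos: [0.4492, -0.0267, 0.054]
tool_rot: [0.0, 0.061, 0.998, 0.0]
contact_force: [0.2, 0.3, 0.1]
gripper_width: 0.567
grasp_force: 0.0
```

Emit:
jog_arm --moves '[0,0,0.9,0,0,0,1,0,0,0.9,0,0,0,1,0,0,0.9,0,0,0,1,0,0,0.9,0,0,0,1,-0.25,0,0,0,0,0,1,-0.25,0,0,0,0,0,1,-0.25,0,0,0,0,0,1,-0.25,0,0,0,0,0,1]'

```text
t: 17.15
eef_pos: [0.4715, -0.0306, -0.017]
tool_rot: [0.001, 0.061, 0.998, 0.0]
contact_force: [-0.2, 0.0, -0.2]
gripper_width: 0.999
grasp_force: 0.0
```

```bash
python3 -c "
from h import *
st()"
```

```text
t 17.15 fix mm [-63.   -3.4 -17. ] tool axes in fix [[-1.0, 0.0, 0.002], [0.0, 1.0, 0.001], [-0.002, 0.001, -1.0]] F fix [-0.2 -0.  -0.2] w 1.00 q [-0.33  0.51  0.32  2.2  -0.34  0.47  1.71]
```

Emit:
jog_arm --moves '[-0.1,0,0,0,0,0,1,-0.1,0,0,0,0,0,1,-0.05,0,0,0,0,0,1,0,0,0,0,0,0,1,0,0,0,0,0,0,1,0,0,0,0,0,0,1,0,0,0,0,0,0,1,0,0,0,0,0,0,1]'

```text
t: 17.82
eef_pos: [0.4727, -0.0312, -0.018]
tool_rot: [-0.002, 0.062, 0.998, 0.0]
contact_force: [-5.4, 0.4, 3.6]
gripper_width: 0.999
grasp_force: 2.7
```

Emit:
jog_arm --moves '[-0.15,0,0,0,0,0,1,0,0,0,0,0,0,1,0.95,0,0,0,0,0,1,0,0,-1,0,0,0,1,0,0,-1,0,0,0,0,0,0,-1,0,0,0,0,0,0,-1,0,0,0,0,0,0,0,0,0,0,0]'

```text
t: 18.48
eef_pos: [0.4618, -0.0293, 0.0653]
tool_rot: [0.003, 0.062, 0.998, 0.001]
contact_force: [1.2, 0.4, 0.5]
gripper_width: 0.456
grasp_force: 0.0
```

```bash
python3 - <<'E'
from h import *
st()
s=cam("side");c=s["color"]
for z in (.3,.4,.5,.6):print(z,proj(s,[.65,.05,z]),ray(cam("top"),[[255,140],[255,190]],z)[:,:2].tolist())
# strap dark blob toe and plate check (side)
g=c.astype(int);m=((g.min(2)>105)&(g.max(2)-g.min(2)<32)).astype(np.uint8);m[:215]=0;m[275:]=0;m[:,:255]=0;m[:,:]*=1;m[:,355:]=0
n,l,sx,ce=cv2.connectedComponentsWithStats(m)
i=1+np.argmax(sx[1:,4]);h=cv2.convexHull(np.argwhere(l==i)[:,::-1].astype(np.int32)).reshape(-1,2)
print(sx[i]);f=(ray(s,h,.048)-F)@RF*1e3
for a,b in zip(h,f):print(a,np.round(b[:2]))
E
```

```text
t 18.48 fix mm [-72.9  -3.3  65.3] tool axes in fix [[-1.0, 0.0, 0.007], [0.0, 1.0, 0.002], [-0.007, 0.002, -1.0]] F fix [1.2 0.5 0.5] w 0.46 q [-0.43  0.34  0.43  2.19 -0.23  0.65  1.61]
0.3 [[330.85099767 112.54898203]] [[0.7069607788509352, 0.0010092139598193162], [0.5978573023937144, 0.001485965978037046]]
0.4 [[332.09731894  70.73318822]] [[0.6731933052136592, -0.011781323067110744], [0.5739280507608169, -0.011347561358171582]]
0.5 [[333.42910136  25.93644847]] [[0.6394258315763832, -0.024571860094040818], [0.5499987991279194, -0.02418108869438021]]
0.6 [[334.85184063 -22.05536332]] [[0.6056583579391072, -0.03736239712097089], [0.5260695474950219, -0.03701461603058884]]
[ 259  217   96   58 3256]
[354 261] [  35. -176.]
[351 262] [  27. -178.]
[316 270] [ -57. -177.]
[298 274] [ -98. -177.]
[283 274] [-127. -164.]
[276 265] [-128. -125.]
[266 251] [-127.  -60.]
[259 230] [-109.   41.]
[282 222] [-42.  59.]
[305 217] [22. 63.]
[306 217] [24. 62.]
[328 223] [62. 10.]
[350 234] [ 85. -62.]
[354 238] [ 85. -84.]
```

Emit:
jog_arm --moves '[-0.99,0.79,0,0,0,0,0,-0.99,0.79,0,0,0,0,0,-0.99,0.79,0,0,0,0,0,-0.99,0.79,0,0,0,0,0,-0.99,0.79,0,0,0,0,0,-0.99,0.79,0,0,0,0,0,0,0,0,0,0,0,0,0,0,0,0,0,0,0]'

```text
t: 19.4
eef_pos: [0.5885, 0.051, 0.0604]
tool_rot: [-0.001, 0.061, 0.998, -0.0]
contact_force: [-0.2, -0.1, -0.4]
gripper_width: -0.001
grasp_force: 0.0
```

Emit:
jog_arm --moves '[0,0,0.4,0,0,0,0,0,0,0.4,0,0,0,0,0,0,0.4,0,0,0,0,0,0,0.4,0,0,0,0,0,0,0.4,0,0,0,0,0,0,0.25,0,0,0,0,0,0,0,0,0,0,0,0,0,0,0,0,0,0]'

```text
t: 20.07
eef_pos: [0.5882, 0.0501, 0.0166]
tool_rot: [-0.0, 0.061, 0.998, -0.0]
contact_force: [0.4, 0.7, -0.1]
gripper_width: 0.0
grasp_force: 0.0
```

```bash
python3 -c "
from h import *
st()
s=cam('side');crop(s,235,135,160,150,4,'pics/s6.png')
t=cam('top');p=get_obs()['eef_pos'];print(proj(s,p+[0,0,.036]),proj(s,p))"
```

```text
t 20.07 fix mm [42.9 91.  16.6] tool axes in fix [[-1.0, 0.0, -0.001], [0.0, 1.0, -0.0], [0.001, -0.0, -1.0]] F fix [ 0.3  0.8 -0.1] w 0.00 q [-0.46  0.59  0.36  1.92 -0.31  0.69  1.53]
[[308.21835961 209.28194334]] [[308.08795592 221.63864149]]
```

View pics/s6.png

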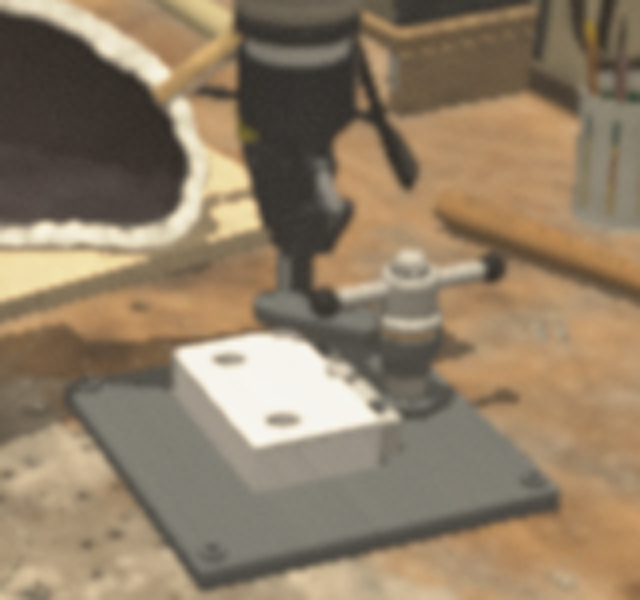

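Emit:
jog_arm --moves '[0.3,-0.25,-0.17,0,0,0,0,0.43,-0.28,0,0,0,0,0,0.43,-0.28,0,0,0,0,0,0.34,-0.33,0,0,0,0,0,0.34,-0.33,0,0,0,0,0,0.27,-0.4,0,0,0,0,0,0.27,-0.4,0,0,0,0,0,0,0,0,0,0,0,0]'

```text
t: 20.83
eef_pos: [0.5336, 0.0085, 0.0202]
tool_rot: [-0.001, 0.063, 0.998, -0.0]
contact_force: [-0.3, -0.6, -0.2]
gripper_width: -0.002
grasp_force: 0.0
```

Emit:
jog_arm --moves '[0.18,-0.44,0,0,0,0,0,0.18,-0.44,0,0,0,0,0,0,0,0,0,0,0,0,0,0,0,0,0,0,0,0,0,0,0,0,0,0,0,0,0,0,0,0,0,0,0,0,0,0,0,0,0,0,0,0,0,0,0]'

```text
t: 21.5
eef_pos: [0.5264, -0.0053, 0.0202]
tool_rot: [-0.0, 0.061, 0.998, 0.0]
contact_force: [-0.4, 0.2, -0.1]
gripper_width: -0.002
grasp_force: 0.0
```

```bash
python3 -c "
from h import *
st()"
```

```text
t 21.50 fix mm [-11.7  28.5  20.2] tool axes in fix [[-1.0, -0.0, -0.0], [-0.0, 1.0, 0.0], [0.0, 0.0, -1.0]] F fix [-0.4  0.2 -0.1] w -0.00 q [-0.4   0.5   0.36  2.07 -0.3   0.62  1.62]
```

```bash
cat >> h.py <<'E'
def strap(zt):
    s=cam("side");c=s["color"]
    for a in np.arange(-.3,1.0,.1):
        P=[F+RF@np.array([.08-r*np.cos(a),r*np.sin(a)+.004,zt]) for r in(.07,.08,.09,.1)]
        print("%.1f"%a,[int(c[int(round(v)),int(round(u))].max()) for u,v in proj(s,P)+[0,2]])
E
python3 -c "
from h import *
strap(.071)"
```

```text
-0.3 [81, 79, 79, 78]
-0.2 [84, 85, 89, 98]
-0.1 [84, 84, 95, 122]
0.0 [87, 87, 89, 121]
0.1 [120, 119, 72, 95]
0.2 [163, 159, 58, 109]
0.3 [178, 164, 61, 109]
0.4 [188, 177, 60, 109]
0.5 [185, 182, 59, 107]
0.6 [178, 176, 59, 108]
0.7 [169, 171, 59, 69]
0.8 [168, 151, 64, 61]
0.9 [153, 113, 63, 61]
```

Emit:
jog_arm --moves '[0,0.2,0,0,0,0,0,0,0,-0.95,0,0,0,0,0,0,-0.95,0,0,0,0,0,0,-0.95,0,0,0,0,0,0,-0.95,0,0,0,0,0,0,0,0,0,0,0,0,0,0,0,0,0,0,0,0,0,0,0,0,0]'

```text
t: 22.22
eef_pos: [0.5263, -0.0013, 0.0957]
tool_rot: [-0.0, 0.061, 0.998, 0.0]
contact_force: [0.3, 0.2, -1.0]
gripper_width: -0.003
grasp_force: 0.0
```

```bash
cat >> h.py <<'E'
def strap2(zm):
    s=cam("side");c=s["color"].max(2)
    for x in(-.015,-.005,.005,.015,.022):
        y=np.arange(-.06,.062,.004); p=proj(s,[F+RF@np.array([x,v,zm]) for v in y])+[0,3]
        print("x",int(x*1e3),[(int(round(v*1e3)),int(c[int(round(b)),int(round(a))])) for v,(a,b) in zip(y,p)])
E
python3 -c "
from h import *
st();strap2(.064)"
```

```text
t 22.22 fix mm [-12.3  32.5  95.7] tool axes in fix [[-1.0, -0.0, -0.001], [-0.0, 1.0, 0.0], [0.001, 0.0, -1.0]] F fix [ 0.3  0.2 -1. ] w -0.00 q [-0.46  0.38  0.43  2.03 -0.22  0.78  1.55]
x -15 [(-60, 246), (-56, 246), (-52, 246), (-48, 246), (-44, 246), (-40, 246), (-36, 244), (-32, 218), (-28, 217), (-24, 166), (-20, 131), (-16, 93), (-12, 97), (-8, 81), (-4, 83), (0, 84), (4, 92), (8, 102), (12, 117), (16, 117), (20, 142), (24, 166), (28, 166), (32, 171), (36, 175), (40, 174), (44, 176), (48, 180), (52, 180), (56, 186), (60, 191)]
x -5 [(-60, 246), (-56, 246), (-52, 246), (-48, 246), (-44, 246), (-40, 246), (-36, 241), (-32, 241), (-28, 192), (-24, 164), (-20, 131), (-16, 121), (-12, 82), (-8, 79), (-4, 94), (0, 96), (4, 118), (8, 129), (12, 128), (16, 129), (20, 128), (24, 130), (28, 138), (32, 163), (36, 168), (40, 174), (44, 179), (48, 178), (52, 185), (56, 185), (60, 185)]
x 5 [(-60, 246), (-56, 246), (-52, 246), (-48, 246), (-44, 246), (-40, 244), (-36, 219), (-32, 216), (-28, 178), (-24, 159), (-20, 156), (-16, 120), (-12, 84), (-8, 87), (-4, 87), (0, 105), (4, 122), (8, 122), (12, 128), (16, 131), (20, 131), (24, 134), (28, 151), (32, 151), (36, 167), (40, 175), (44, 175), (48, 179), (52, 183), (56, 183), (60, 179)]
x 15 [(-60, 246), (-56, 246), (-52, 246), (-48, 246), (-44, 246), (-40, 247), (-36, 245), (-32, 220), (-28, 180), (-24, 178), (-20, 156), (-16, 109), (-12, 80), (-8, 77), (-4, 82), (0, 86), (4, 99), (8, 112), (12, 100), (16, 112), (20, 101), (24, 96), (28, 112), (32, 141), (36, 164), (40, 167), (44, 178), (48, 185), (52, 188), (56, 195), (60, 198)]
x 22 [(-60, 225), (-56, 240), (-52, 240), (-48, 214), (-44, 234), (-40, 232), (-36, 193), (-32, 176), (-28, 191), (-24, 155), (-20, 124), (-16, 126), (-12, 89), (-8, 77), (-4, 78), (0, 82), (4, 86), (8, 86), (12, 85), (16, 83), (20, 86), (24, 86), (28, 102), (32, 144), (36, 154), (40, 177), (44, 186), (48, 187), (52, 191), (56, 196), (60, 196)]
```

Emit:
jog_arm --moves '[-0.93,-0.97,0,0,0,0,0,-0.93,-0.97,0,0,0,0,0,-0.93,-0.97,0,0,0,0,0,0,0,0,0,0,0,0,0,0,0.83,0,0,0,0,0,0,0.83,0,0,0,0,0,0,0.83,0,0,0,0,0,0,0,0,0,0,0]'

```text
t: 22.93
eef_pos: [0.5716, -0.0656, 0.0425]
tool_rot: [-0.004, 0.061, 0.998, -0.0]
contact_force: [-0.5, 0.6, 0.0]
gripper_width: -0.001
grasp_force: 0.0
```

```bash
python3 - <<'E'
from h import *
st()
A=np.deg2rad(216); 
p=np.array([44.4,-25.9])
N=16
for k in range(1,N+1):
    q=np.array([80+44*np.cos(A-k*2*np.pi/N),44*np.sin(A-k*2*np.pi/N)]);d=q-p;p=q
    print(k,np.round(q),"tool",np.round([-d[0]/20,d[1]/20],2))
E
```

```text
t 22.93 fix mm [ 40.6 -25.9  42.5] tool axes in fix [[-1.0, -0.0, -0.007], [-0.0, 1.0, -0.001], [0.007, -0.001, -1.0]] F fix [-0.6  0.5  0. ] w -0.00 q [-0.29  0.54  0.39  1.94 -0.3   0.73  1.72]
1 [ 37. -10.] tool [0.36 0.78]
2 [37.  7.] tool [0.03 0.86]
3 [42. 23.] tool [-0.3   0.81]
4 [54. 36.] tool [-0.58  0.63]
5 [70. 43.] tool [-0.78  0.36]
6 [87. 43.] tool [-0.86  0.03]
7 [103.  38.] tool [-0.81 -0.3 ]
8 [116.  26.] tool [-0.63 -0.58]
9 [123.  10.] tool [-0.36 -0.78]
10 [123.  -7.] tool [-0.03 -0.86]
11 [118. -23.] tool [ 0.3  -0.81]
12 [106. -36.] tool [ 0.58 -0.63]
13 [ 90. -43.] tool [ 0.78 -0.36]
14 [ 73. -43.] tool [ 0.86 -0.03]
15 [ 57. -38.] tool [0.81 0.3 ]
16 [ 44. -26.] tool [0.63 0.58]
```

Emit:
jog_arm --moves '[0.36,0.78,0,0,0,0,0,0.03,0.86,0,0,0,0,0,-0.3,0.81,0,0,0,0,0,-0.58,0.63,0,0,0,0,0,-0.78,0.36,0,0,0,0,0,-0.86,0.03,0,0,0,0,0,-0.81,-0.3,0,0,0,0,0,-0.63,-0.58,0,0,0,0,0]'

```text
t: 23.6
eef_pos: [0.6523, -0.0206, 0.046]
tool_rot: [-0.001, 0.06, 0.998, 0.001]
contact_force: [-1.2, 3.3, 0.5]
gripper_width: 0.005
grasp_force: 0.8
```

```bash
cat >> h.py <<'E'
def balls():
    s=cam("side");t=cam("top")
    for n,c in(("side",s),("top",t)):
        g=c["color"].max(2);p0=proj(c,F+RF@np.array([.08,0,.1]))[0]
        m=(g<45).astype(np.uint8);k,l,sx,ce=cv2.connectedComponentsWithStats(m)
        for i in range(1,k):
            if 8<sx[i,4]<200 and np.hypot(*(ce[i]-p0))<45:
                print(n,sx[i],np.round(ce[i],1),[np.round((ray(c,[ce[i]],z)[0]-F)@RF*1e3-[80,0,0]).tolist() for z in(.09,.1)])
E
python3 -c "
from h import *
st();balls()"
```

```text
t 23.60 fix mm [115.2  28.7  46. ] tool axes in fix [[-1.0, -0.003, -0.002], [-0.003, 1.0, 0.002], [0.002, 0.002, -1.0]] F fix [-1.6  3.1  0.5] w 0.01 q [-0.34  0.63  0.39  1.75 -0.31  0.82  1.65]
top [296 176   4   3   9] [297.7 176.7] [[69.0, -25.0, 90.0], [66.0, -26.0, 100.0]]
top [285 182  15   7  55] [292.7 185.5] [[45.0, -15.0, 90.0], [43.0, -16.0, 100.0]]
top [267 219   3   4  10] [268.1 220.2] [[-48.0, 36.0, 90.0], [-49.0, 35.0, 100.0]]
top [280 222   8   8  48] [283.5 225.4] [[-57.0, -3.0, 90.0], [-59.0, -4.0, 100.0]]
```

Emit:
jog_arm --moves '[-0.36,-0.78,0,0,0,0,0,-0.03,-0.86,0,0,0,0,0,0.3,-0.81,0,0,0,0,0,0.58,-0.63,0,0,0,0,0,0.78,-0.36,0,0,0,0,0,0.86,-0.03,0,0,0,0,0,0.81,0.3,0,0,0,0,0,0.63,0.58,0,0,0,0,0]'

```text
t: 24.37
eef_pos: [0.573, -0.0689, 0.0471]
tool_rot: [0.0, 0.064, 0.998, -0.001]
contact_force: [1.0, -1.1, 0.2]
gripper_width: 0.003
grasp_force: 0.8
```

```bash
python3 -c "
from h import *
st();balls();strap2(.058)"
```

```text
t 24.37 fix mm [ 42.3 -29.   47.1] tool axes in fix [[-1.0, 0.004, 0.001], [0.004, 1.0, -0.001], [-0.001, -0.001, -1.0]] F fix [ 1.1 -1.   0.2] w 0.00 q [-0.29  0.53  0.4   1.94 -0.3   0.73  1.72]
top [311 210   7   4  17] [314.2 211. ] [[-14.0, -75.0, 90.0], [-16.0, -75.0, 100.0]]
x -15 [(-60, 246), (-56, 244), (-52, 234), (-48, 234), (-44, 234), (-40, 243), (-36, 246), (-32, 246), (-28, 247), (-24, 226), (-20, 152), (-16, 147), (-12, 96), (-8, 77), (-4, 84), (0, 84), (4, 93), (8, 101), (12, 94), (16, 97), (20, 129), (24, 157), (28, 158), (32, 152), (36, 162), (40, 153), (44, 166), (48, 174), (52, 172), (56, 176), (60, 179)]
x -5 [(-60, 246), (-56, 246), (-52, 246), (-48, 246), (-44, 246), (-40, 246), (-36, 246), (-32, 246), (-28, 246), (-24, 211), (-20, 205), (-16, 123), (-12, 78), (-8, 78), (-4, 78), (0, 97), (4, 117), (8, 117), (12, 116), (16, 98), (20, 88), (24, 91), (28, 113), (32, 156), (36, 164), (40, 174), (44, 175), (48, 174), (52, 175), (56, 179), (60, 179)]
x 5 [(-60, 246), (-56, 246), (-52, 246), (-48, 246), (-44, 246), (-40, 246), (-36, 246), (-32, 246), (-28, 245), (-2
[... 228 characters left out ...]
81)]
x 15 [(-60, 246), (-56, 246), (-52, 246), (-48, 246), (-44, 246), (-40, 246), (-36, 246), (-32, 246), (-28, 244), (-24, 244), (-20, 200), (-16, 107), (-12, 107), (-8, 79), (-4, 92), (0, 92), (4, 106), (8, 97), (12, 86), (16, 86), (20, 84), (24, 98), (28, 101), (32, 138), (36, 166), (40, 168), (44, 174), (48, 174), (52, 175), (56, 177), (60, 187)]
x 22 [(-60, 247), (-56, 246), (-52, 246), (-48, 246), (-44, 246), (-40, 246), (-36, 245), (-32, 247), (-28, 245), (-24, 212), (-20, 212), (-16, 135), (-12, 84), (-8, 78), (-4, 79), (0, 89), (4, 87), (8, 96), (12, 90), (16, 85), (20, 82), (24, 87), (28, 107), (32, 120), (36, 160), (40, 171), (44, 173), (48, 172), (52, 177), (56, 177), (60, 187)]
```

Emit:
jog_arm --moves '[0.36,0.78,0,0,0,0,0,0.03,0.86,0,0,0,0,0,-0.3,0.81,0,0,0,0,0,-0.58,0.63,0,0,0,0,0,-0.78,0.36,0,0,0,0,0,-0.86,0.03,0,0,0,0,0,0,0,0,0,0,0,0,0,0,0,0,0,0,0]'

```text
t: 25.18
eef_pos: [0.6262, -0.0035, 0.0463]
tool_rot: [0.0, 0.062, 0.998, -0.0]
contact_force: [-0.7, 0.3, -0.6]
gripper_width: -0.001
grasp_force: 0.0
```

Emit:
jog_arm --moves '[-0.4,-0.15,0,0,0,0,0,-0.4,-0.15,0,0,0,0,0,-0.31,-0.29,0,0,0,0,0,-0.31,-0.29,0,0,0,0,0,0,0,0,0,0,0,0,0,0,0,0,0,0,0,0,0,0,0,0,0,0,0,0,0,0,0,0,0]'

```text
t: 25.85
eef_pos: [0.6518, -0.0236, 0.0465]
tool_rot: [0.0, 0.061, 0.998, -0.0]
contact_force: [-0.9, 0.3, -0.7]
gripper_width: 0.0
grasp_force: 0.0
```

```bash
python3 -c "
from h import *
st();balls();strap2(.055)"|cut -c1-600
```

```text
t 25.85 fix mm [115.1  25.7  46.5] tool axes in fix [[-1.0, 0.0, 0.0], [0.0, 1.0, -0.0], [-0.0, -0.0, -1.0]] F fix [-0.9  0.2 -0.7] w 0.00 q [-0.33  0.63  0.39  1.75 -0.31  0.82  1.65]
top [295 177   5   3  10] [297.3 177.9] [[66.0, -25.0, 90.0], [63.0, -26.0, 100.0]]
top [283 183  16   7  57] [291.4 186.5] [[42.0, -13.0, 90.0], [40.0, -13.0, 100.0]]
top [267 219   3   4  10] [268.1 220.2] [[-48.0, 36.0, 90.0], [-49.0, 35.0, 100.0]]
top [280 223   9   7  47] [284.1 225.9] [[-58.0, -5.0, 90.0], [-60.0, -6.0, 100.0]]
x -15 [(-60, 245), (-56, 246), (-52, 232), (-48, 205), (-44, 207), (-40, 219), (-36, 240), (-32, 240), (-28, 246), (-24, 243), (-20, 197), (-16, 194), (-12, 121), (-8, 82), (-4, 84), (0, 82), (4, 94), (8, 108), (12, 120), (16, 135), (20, 216), (24, 243), (28, 240), (32, 199), (36, 199), (40, 146), (44, 150), (48, 150), (52, 161), (56, 171), (60, 172)]
x -5 [(-60, 246), (-56, 246), (-52, 246), (-48, 246), (-44, 246), (-40, 246), (-36, 246), (-32, 246), (-28, 247), (-24, 243), (-20, 240), (-16, 172), (-12, 87), (-8, 83), (-4, 82), (0, 99), (4, 121), (8, 121), (12, 128), (16,
[... 488 characters left out ...]
-60, 246), (-56, 246), (-52, 246), (-48, 246), (-44, 245), (-40, 246), (-36, 246), (-32, 246), (-28, 246), (-24, 247), (-20, 238), (-16, 138), (-12, 138), (-8, 81), (-4, 92), (0, 92), (4, 116), (8, 127), (12, 127), (16, 127), (20, 129), (24, 144), (28, 151), (32, 174), (36, 177), (40, 174), (44, 173), (48, 171), (52, 173), (56, 173), (60, 179)]
x 22 [(-60, 246), (-56, 246), (-52, 246), (-48, 246), (-44, 246), (-40, 246), (-36, 246), (-32, 246), (-28, 247), (-24, 245), (-20, 245), (-16, 187), (-12, 95), (-8, 78), (-4, 84), (0, 103), (4, 119), (8, 123), (12, 126), (16, 125), (20, 126), (24, 131), (28, 157), (32, 157), (36, 175), (40, 173), (44, 174), (48, 173), (52, 174), (56, 173), (60, 176)]
```

Emit:
jog_arm --moves '[-0.07,-0.1,0,0,0,0,0,-0.07,-0.1,0,0,0,0,0,-0.07,-0.11,0,0,0,0,0,-0.06,-0.12,0,0,0,0,0,0,0,0,0,0,0,0,0,0,0,0,0,0,0,0,0,0,0,0,0,0,0,0,0,0,0,0,0]'

```text
t: 26.67
eef_pos: [0.6556, -0.0313, 0.0463]
tool_rot: [-0.001, 0.061, 0.998, 0.001]
contact_force: [-2.5, 5.1, 0.1]
gripper_width: -0.002
grasp_force: 2.3
```

```bash
python3 -c "
from h import *
st();balls()"|cut -c1-600
```

```text
t 26.67 fix mm [119.8  18.5  46.3] tool axes in fix [[-1.0, -0.001, -0.002], [-0.001, 1.0, 0.002], [0.002, 0.002, -1.0]] F fix [-3.1  4.7  0.1] w -0.00 q [-0.32  0.64  0.39  1.74 -0.31  0.83  1.66]
top [287 181  15   8  62] [294.1 184.7] [[47.0, -19.0, 90.0], [45.0, -20.0, 100.0]]
top [267 219   4   3  11] [268.4 220.1] [[-47.0, 35.0, 90.0], [-49.0, 34.0, 100.0]]
top [279 223   7   7  43] [281.9 225.7] [[-58.0, 0.0, 90.0], [-60.0, -0.0, 100.0]]
```

Emit:
jog_arm --moves '[-0.03,-0.07,0,0,0,0,0,-0.03,-0.07,0,0,0,0,0,0,0,0,0,0,0,0,0,0,0,0,0,0,0,0,0,0,0,0,0,0,0,0,0,0,0,0,0,0,0,0,0,0,0,0,0,0,0,0,0,0,0]'

```text
t: 27.43
eef_pos: [0.6557, -0.0317, 0.0461]
tool_rot: [-0.002, 0.06, 0.998, 0.002]
contact_force: [-4.5, 8.1, 3.3]
gripper_width: -0.003
grasp_force: 4.4
```

```bash
python3 -c "
from h import *
st();balls()"|cut -c1-600
```

```text
t 27.43 fix mm [119.9  18.1  46.1] tool axes in fix [[-1.0, -0.002, -0.004], [-0.002, 1.0, 0.004], [0.004, 0.004, -1.0]] F fix [-5.5  7.5  3.3] w -0.00 q [-0.31  0.64  0.39  1.74 -0.32  0.83  1.67]
top [297 175   6   3  10] [299.9 176. ] [[71.0, -31.0, 90.0], [68.0, -31.0, 100.0]]
top [287 180  16   9  70] [294.6 184.4] [[48.0, -20.0, 90.0], [46.0, -21.0, 100.0]]
top [267 219   4   3  11] [268.4 220.1] [[-47.0, 35.0, 90.0], [-49.0, 34.0, 100.0]]
top [279 223   7   7  45] [281.9 225.8] [[-58.0, 0.0, 90.0], [-60.0, -1.0, 100.0]]
```

Emit:
jog_arm --moves '[0.1,0.2,0,0,0,0,0,0.1,0.3,0,0,0,0,0,0,0,-1,0,0,0,0,0,0,-1,0,0,0,0,0,0,-1,0,0,0,0,0,0,-1,0,0,0,0,0,0,-1,0,0,0,0,0,1,-1,0,0,0,0]'

```text
t: 28.2
eef_pos: [0.6564, -0.0119, 0.168]
tool_rot: [0.001, 0.065, 0.998, -0.002]
contact_force: [0.5, -1.1, -0.8]
gripper_width: -0.002
grasp_force: 0.0
```

Emit:
jog_arm --moves '[0.3,1,-1,0,0,0,0,0.3,1,-1,0,0,0,0,0.3,1,0,0,0,0,0,0.3,1,0,0,0,0,0,0.3,1,0,0,0,0,0,0.3,1,0,0,0,0,0,0.3,1,0,0,0,0,0,0.3,1,0,0,0,0,0]'

```text
t: 28.87
eef_pos: [0.6289, 0.1593, 0.2066]
tool_rot: [0.001, 0.062, 0.998, -0.0]
contact_force: [0.5, 0.2, 0.6]
gripper_width: 0.004
grasp_force: 0.0
```

Emit:
jog_arm --moves '[0.3,1,0,0,0,0,0,0.3,1,0,0,0,0,0,0.3,1,0,0,0,0,0,0.3,1,0,0,0,0,0,0.3,1,0,0,0,0,0,0.3,1,0,0,0,0,0,0,0,0,0,0,0,0,0,0,0,0,0,0,0]'

```text
t: 29.53
eef_pos: [0.6075, 0.2837, 0.2062]
tool_rot: [0.0, 0.06, 0.998, -0.0]
contact_force: [-0.6, -0.4, 0.0]
gripper_width: -0.004
grasp_force: 0.0
```

```bash
python3 - <<'E'
from h import *
st();balls()
t=cam("top");g=t["color"].max(2)
# plate edges: sample bright runs along lines in fixture frame at z=.048
def run(pts,v,thr=130):
    u=proj(t,[F+RF@np.array([*p,.048]) for p in pts]).astype(np.float32)
    b=cv2.remap(g,u[:,0].reshape(1,-1),u[:,1].reshape(1,-1),cv2.INTER_LINEAR)[0]
    i=np.where(b>thr)[0]; return (round(v[i[0]]*1e3,1),round(v[i[-1]]*1e3,1)) if len(i) else None
V=np.arange(-.09,.06,.001)
for y in(-.055,-.04,-.025,.03,.045,.06):print("y",y,"x run",run([(v,y) for v in V],V))
V=np.arange(-.09,.09,.001)
for x in(-.045,-.03,-.01,.01,.025):print("x",x,"y run",run([(x,v) for v in V],V))
# strap dark run across plate at z .061
V=np.arange(-.05,.05,.001)
for x in(-.018,-.01,0,.01,.02):
    u=proj(t,[F+RF@np.array([x,v,.061]) for v in V]).astype(np.float32)
    b=cv2.remap(g,u[:,0].reshape(1,-1),u[:,1].reshape(1,-1),cv2.INTER_LINEAR)[0];i=np.where(b<150)[0];print("strap x",x,V[i[0]],V[i[-1]])
E
```

```text
t 29.53 fix mm [ 33.5 325.2 206.2] tool axes in fix [[-1.0, -0.002, 0.0], [-0.002, 1.0, -0.0], [-0.0, -0.0, -1.0]] F fix [-0.6 -0.5  0. ] w -0.00 q [-0.81  0.48  0.4   1.58 -0.2   1.12  1.09]
top [279 223   8   7  45] [282.  225.7] [[-58.0, 0.0, 90.0], [-60.0, -1.0, 100.0]]
y -0.055 x run (np.float64(-51.0), np.float64(31.0))
y -0.04 x run (np.float64(-51.0), np.float64(48.0))
y -0.025 x run (np.float64(-51.0), np.float64(48.0))
y 0.03 x run (np.float64(-50.0), np.float64(49.0))
y 0.045 x run (np.float64(-50.0), np.float64(48.0))
y 0.06 x run (np.float64(-50.0), np.float64(31.0))
x -0.045 y run (np.float64(-64.0), np.float64(83.0))
x -0.03 y run (np.float64(-64.0), np.float64(84.0))
x -0.01 y run (np.float64(-64.0), np.float64(84.0))
x 0.01 y run (np.float64(-64.0), np.float64(67.0))
x 0.025 y run (np.float64(-64.0), np.float64(67.0))
strap x -0.018 -0.05 0.049000000000000085
strap x -0.01 -0.017999999999999974 0.01000000000000005
strap x 0 -0.017999999999999974 0.011000000000000051
strap x 0.01 -0.016999999999999973 0.012000000000000052
strap x 0.02 -0.015999999999999973 0.013000000000000053
```

```bash
python3 - <<'E'
from h import *
s=cam("side");t=cam("top");g=s["color"].max(2);g0=cv2.imread("pics/side0.png").max(2)
for n,im in(("now",g),("start",g0)):
    k,l,sx,ce=cv2.connectedComponentsWithStats((im[195:235,300:375]<75).astype(np.uint8))
    print(n,[(sx[i].tolist(),np.round(ce[i]+[300,195],1).tolist()) for i in range(1,k) if sx[i,4]>8])
for z in(.089,.092,.098,.101):print(z,proj(s,[F+RF@np.array([.022,0,z]),F+RF@np.array([.138,0,z]),F+RF@np.array([.08,0,.118])]).round(1).tolist())
print([int(v) for v in g[205:245,316]],[int(v) for v in g0[205:245,316]])
E
```

```text
now [([57, 8, 4, 6, 16], [358.2, 205.5]), ([13, 16, 6, 6, 25], [315.2, 213.4]), ([31, 33, 10, 4, 16], [334.8, 229.2])]
start [([57, 4, 3, 6, 15], [357.9, 201.7]), ([13, 13, 6, 6, 25], [315.7, 210.8])]
0.089 [[315.5, 212.6], [357.8, 204.7], [337.4, 197.8]]
0.092 [[315.5, 211.5], [357.9, 203.6], [337.4, 197.8]]
0.098 [[315.6, 209.2], [358.0, 201.5], [337.4, 197.8]]
0.101 [[315.6, 208.1], [358.1, 200.4], [337.4, 197.8]]
[177, 176, 173, 163, 133, 96, 72, 65, 59, 58, 58, 71, 101, 122, 127, 115, 99, 88, 85, 98, 116, 123, 117, 99, 81, 93, 166, 237, 247, 246, 246, 246, 246, 246, 246, 246, 246, 236, 190, 152] [170, 139, 99, 74, 68, 65, 64, 61, 64, 83, 98, 94, 84, 83, 92, 100, 92, 85, 97, 148, 200, 221, 219, 198, 158, 128, 122, 120, 120, 120, 121, 129, 152, 194, 231, 245, 246, 246, 246, 246]
```

```bash
python3 -c "
from station import *
print(hand_in())"
```

```text
the job is handed in; nothing more can be done
None
```

The job is handed in at about 29.5 s of 72 s: the plate is flush against the fence and side stop, the strap is square over it, and the nut is home after about 1.5 turns; the 3 N strap force couldn't be measured directly, and the hand-in returned no verdict.

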